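# Gauge a blank flange in the inspection row

### The job

Complete the row on the blue inspection plate: lay the loose blank flange (the one with the red dot) flat, dot up, on the plate's empty place, marked by the yellow disc, centred and let go. Then take the orange gauge probe out of its stand and press its sprung brass tip lightly on the red dot, with the probe upright and the tip pushed in about half its travel, never hard. Finish while still holding the probe there; leave the other flanges of the row and the things round about where they are.

Things in the scene. Friction and masses are not known exactly. Their poses are not given: they have to be found in the camera images.
- flange_centre (a point): centre (half-way up) of the loose blank flange: a steel disc 34 mm in diameter, 8 mm thick, 45 g, with a red dot on its upper face; starts dot up on the bench to the left or right of the plate. z axis up through the dotted face
- flange_spot (a point): centre of the red dot (7 mm diameter) on the upper face of that flange, 7 mm from the flange's axis (along the flange's own x axis) and 4 mm above its centre
- vacant_centre (a point): centre of the yellow disc (38 mm diameter, flat, printed) that marks the empty place, on the plate's upper face. It may be any of the three places of the row
- plate: blue inspection plate, fixed, 100 mm (its x) by 200 mm (its y) by 10 mm high; origin at the centre of its underside. Three places in a row along its y axis, 60 mm apart, at y = -60, 0 and +60 mm; two of them carry flanges
- flange_a_centre (a point): centre of a blank flange without dot (34 mm diameter, 8 mm thick) that lies loose on one place of the plate; leave it
- flange_b_centre (a point): centre of the other blank flange without dot (34 mm diameter, 8 mm thick) that lies loose on the plate; leave it
- flange: the dotted flange itself; origin at the centre of its underside
- stand: fixed stand of the probe: grey foot 80 x 80 x 10 mm with an upright black tube, 42 mm outside and 23 mm inside diameter, its open top 85 mm above the bench; origin at the centre of the foot's underside. To the left or right of the plate
- probe_grip (a point): centre of the probe's orange grip: a square block 24 x 24 mm, 50 mm high, flat sides along its x and y, z axis up along the probe. The probe (130 g, loose) stands upright in the stand; the grip's centre is then 116 mm above the bench, and a black collar 32 mm in diameter under the grip rests on the tube. The steel barrel (18 mm diameter) reaches 66 mm below the collar's upper face into the tube: to take it out, lift it straight up by at least 80 mm
- probe_point (a point): the lower end of the probe's brass tip (8 mm diameter, rounded), on the probe's axis, 105 mm below the grip's centre while the tip is out
- probe_tip (a joint): travel of the sprung tip into the barrel: 0 = fully out, 0.008 m = fully in at its stop. Spring: about 1 N to start, 3 N at half travel (0.004 m), 5 N at the stop
- probe: the probe; origin on its axis at the lower end of the barrel, 91 mm below the grip's centre
- marker: black marker pen, 126 mm long, lying at the front of the bench; loose, leave it
- driver: red-handled screwdriver, 180 mm long, lying at the right; loose, leave it
- tweezers: steel tweezers, 132 mm long, lying at the left; loose, leave it
- tape: red tape spool, 46 mm diameter, 14 mm high, lying far right; loose, leave it
- grease_jar_1: small amber jar with black lid, 28 mm diameter, 41 mm high, between the monitor and the black case; loose, leave it
- grease_jar_2: small blue jar with white lid, 28 mm diameter, 41 mm high, between the monitor and the black case; loose, leave it
- seal_box: small brown cardboard box, 40 x 55 x 28 mm, between the monitor and the black case; loose, leave it

How it is judged:
On the way, in this order (a step that is already met when the one before it is completed fails the run):
1. the dotted flange lies flat on the empty place, let go (horizontal distance between flange_centre and vacant_centre below 0.006 m and height (world z) of flange_centre between 0.011 and 0.017 m and angle between flange_centre's own z axis and vertical below 0.05 rad and linear speed of flange below 0.01 m/s and contact force between the fingers and flange below 0.1 N), for 0.3 s.
2. the probe is held up clear of its stand (height (world z) of probe_point above 0.06 m and contact force between the fingers and probe above 1 N and contact force between probe and stand below 0.05 N), for 0.2 s.
At the end, for the whole second after the job is handed in: Dotted flange flat, dot up, within 6 mm of the empty place's centre. Probe held by the fingers, off its stand, still, upright within 0.1 rad; tip within 5 mm of the dot's centre, pushed in 2 to 6.5 mm, 1 to 8 N on the flange, fingers off the flange. Other flanges moved under 10 mm (all of step 1 and horizontal distance between probe_point and flange_spot below 0.005 m and angle between probe's own z axis and vertical below 0.1 rad and value of joint probe_tip between 0.002 and 0.0065 m and contact force between probe and flange between 1 and 8 N and contact force between the fingers and probe above 1 N and contact force between probe and stand below 0.05 N and linear speed of probe below 0.01 m/s and distance of each of flange_a_centre, flange_b_centre from where it was at the start of the episode below 0.01 m); the arm keeps its last pose, push and grip.
It fails at once if the probe is pushed on the flange with more than 15 N (contact force between probe and flange above 15 N).
It fails at once if another flange of the row is moved by more than 10 mm (not (distance of flange_a_centre from where it was at the start of the episode below 0.01 m) or not (distance of flange_b_centre from where it was at the start of the episode below 0.01 m)).
It fails at once if a bystander is moved by more than 20 mm (distance of any of marker, driver, tweezers, tape, grease_jar_1, grease_jar_2, seal_box from where it was at the start of the episode above 0.02 m).
It also fails if it takes over 54 s, if anything falls off the work surface, if the arm or the gripper's body presses on something with over 40 N, if the wrist force passes 120 N, or if a joint passes its speed limit or range.

### The arm

A 6-joint arm with a two-finger parallel gripper is mounted at the origin on a cart in front of the work surface, level with it; the furniture and walls round the work are solid. World frame = base frame: x ahead of the robot, y to its left, z up, the work surface at z = 0. Lengths are in m, angles in rad, forces in N, time in s.
With the tool pointing down it reaches from about 0.375 to 0.9 m from the base axis. Payload 3.1 kg.
Tool frame: the origin (TCP) lies at the very end of the fingers, on their centre line; the grasp point (between the pads) lies 19 mm behind it (manip.grip_depth is the distance from the TCP to the grasp point, in m); z points along the fingers, y is the line along which they close (so a half turn about z gives the same grasp; the last joint's range is limited). The gripper opens to 85 mm and grips with 20 to 120 N. Pads are 22 mm wide; open, the fingers measure 114 mm over their backs; the gripper's body (76 mm by 85 mm) begins 54 mm behind the grasp point. The pads swing forward as they close: fully open they stand 13 mm farther back than shut.
Start: joints at [-1.413, 0.527, 1.433, -0, 1.181, -0.178], TCP at [0.206, -0.59, 0.207] pointing down, gripper open.
Joint ranges: [-3.08, 3.08], [-0.75, 2.2], [0.22, 2.44], [-1.43, 4.57], [0, 2.65], [-2.85, 2.85]. Speed limits (rad/s): [2.79, 2.79, 3.14, 3.14, 3.14, 3.14].

### API

Orientations are given as a unit quaternion [x, y, z, w].
In Python, from workcell import readout, grab_frame, camera_info, manip gives the robot as it stands.
- The arm moves only by the shell command python3 -m creep 'ROWS' [FORCE]. ROWS is JSON, a list that holds one entry, the list of rows, each a list of 7 numbers: the shift along the tool's x, y, z in cm, then the turn, a rotation vector about the tool's x, y, z in degrees, then the opening, from 0 (shut) to 1 (fully open). In form: [[[dx, dy, dz, ax, ay, az, hand], ...]]. A call has 1 to 20 rows; each row shifts and turns the commanded pose from where the row before left it, along the tool's axes as they then stand; what a row does not reach is not made up. A row lasts 1/10 s, in which the tool goes at most 50 mm and 8.59 degrees, less where a joint would pass 70% of its speed; a pose out of reach is approached as far as the arm can. A call with a gripper value outside its range is refused whole. The fingers move at their own pace and stop on an object; FORCE is the grip in N (left out, the last holds). Time passes only in rows, so rows that do not move let the fingers close. It gives the time, the measured TCP pose, the force, the opening and the grip force at its end, in the units of the state.
- readout.read_state(): the state, without advancing time (a new reading comes with each control period).
- grab_frame(name): name is "scene" or "top" or "wrist"; returns the picture (420x560x3 uint8, red, green, blue); there is no depth.
- camera_info(name): a dict with "K" (3x3 intrinsics, pixels), "R" (3x3) and "t" (3): a world point X has camera coordinates R X + t; the wrist camera has in their place "tool_from_camera" (4x4, takes a point from camera to tool coordinates, whose origin is the TCP and whose axes are the flange's). Camera axes: x right, y down, z forward; pixel columns grow to the right and rows downward; lengths in m; the calibration is good to about 2 mm. A picture is of the moment at which its call begins: read the wrist's pose just before it. camera_info takes no time and is no camera call.
- manip.hand_in(): hands the job in; it is judged then, once.
The state is a dict: "time": time; "joints": joint angles; "qd": joint speeds; "effort": joint torques, N m; "ee_pos": TCP position; "tcp_rot": TCP orientation; "force": force on the tool from outside, world axes, zero at the start; "moment": the same for the moment, N m; "gripper_width": opening from 0.0 (shut) to 1.0 (fully open); "grasp_force": force on a finger pad.
Only numpy, scipy, OpenCV 4.12 (cv2) and the standard library are available. Lean on these libraries where they do the work, as an engineer would, in place of code of your own. Each camera call takes 0.05 s, during which the arm holds its last target. There are 200 camera calls.

## Working session

There is one attempt and no reset: what is moved stays moved. The work goes in short steps, Python scripts to look and compute and a shell command to move; the robot and the scene stay as the last step left them, time stands still between calls to the robot, and variables do not carry over. Pictures are saved under pics/ and viewed, at most 10 in all, crops included, and the job is handed in when it is done.

```bash
mkdir -p pics; python3 - <<'E'
from workcell import readout, grab_frame, camera_info, manip
import cv2, numpy as np
s=readout.read_state();print(s)
for n in ("top","scene"):
    im=grab_frame(n); cv2.imwrite(f"pics/{n}0.png",im[:,:,::-1]); c=camera_info(n); print(n,c)
print(camera_info("wrist"), manip.grip_depth)
E
```

```text
{'time': 0.0, 'joints': array([-1.41350371e+00,  5.28448191e-01,  1.43391720e+00, -2.75186033e-05,
        1.18138438e+00, -1.78535248e-01]), 'qd': array([-1.16601322e-03, -1.05640389e-03,  1.75730419e-03, -1.88786824e-05,
        4.12710151e-05, -5.71018402e-04]), 'effort': array([-5.28942237e-04, -4.42349911e+01, -1.78025848e+01, -2.20200714e-04,
        8.56784784e-03,  8.35972060e-06]), 'ee_pos': array([ 0.20584576, -0.58931252,  0.20643998]), 'tcp_rot': array([ 9.85934099e-01,  1.67131051e-01, -1.26730928e-06, -1.07863388e-03]), 'force': array([ 0.2402127 ,  0.19689633, -0.35983838]), 'moment': array([ 0.01989738, -0.01656693, -0.0287777 ]), 'grasp_force': 0.0, 'gripper_width': 1.0021032802503416}
top {'K': array([[483.18556954,   0.        , 276.45610946],
       [  0.        , 483.18556954, 213.0635871 ],
       [  0.        ,   0.        ,   1.        ]]), 'R': array([[ 0.01902659, -0.99981836, -0.00111594],
       [-0.98769205, -0.01862249, -0.15529847],
       [ 0.15524948,  0.004057  , -0.98786696]]), 't': array([-0.07628159,  0.56534545,  1.34584745])}
scene {'K': array([
[... 178 characters left out ...]
3472727, -0.01432872],
       [-0.38098974,  0.4815661 , -0.78926606],
       [ 0.50786892, -0.60433052, -0.61388417]]), 't': array([0.41452403, 0.34654552, 1.00034732])}
{'K': array([[336.1149567 ,   0.        , 276.22188557],
       [  0.        , 336.1149567 , 209.0893921 ],
       [  0.        ,   0.        ,   1.        ]]), 'tool_from_camera': array([[ 8.37734999e-05, -9.61359234e-01, -2.75296961e-01,
         6.96551027e-02],
       [ 9.99999996e-01,  8.68271163e-05,  1.09499779e-06,
         5.68480108e-04],
       [ 2.28505550e-05, -2.75296960e-01,  9.61359237e-01,
        -1.65529989e-01],
       [ 0.00000000e+00,  0.00000000e+00,  0.00000000e+00,
         1.00000000e+00]])} 0.0187
```

View pics/top0.png

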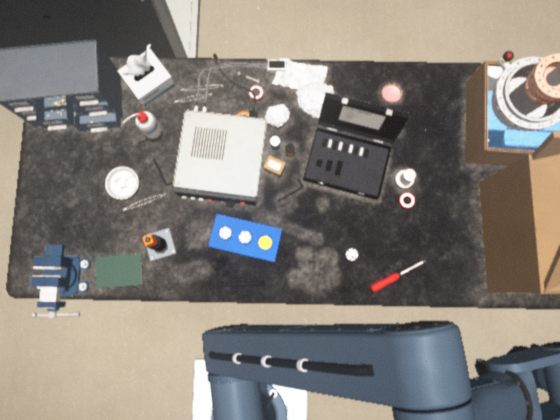

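View pics/scene0.png

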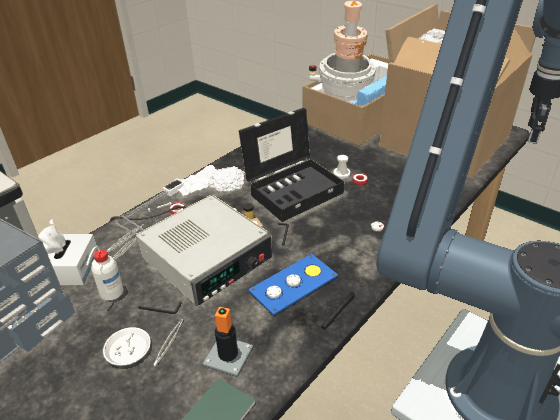

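Top view: plate spans about (210–280, 215–260) with flanges at (225,233) and (245,237), and the yellow disc at (265,242). The loose flange is at (352,255), the stand and orange grip at about (155,242). The scene view agrees: dotted flange at (377,226), probe at (225,330).

```bash
cat > h.py <<'E'
from workcell import readout, grab_frame, camera_info, manip
import cv2, numpy as np
from scipy.spatial.transform import Rotation as Ro
def ray(n,uv,st=None):
    c=camera_info(n); d=np.linalg.inv(c["K"])@[uv[0],uv[1],1]
    if n!="wrist": return -c["R"].T@c["t"], c["R"].T@d
    T=c["tool_from_camera"]; R=Ro.from_quat(st["tcp_rot"]).as_matrix()
    return st["ee_pos"]+R@T[:3,3], R@T[:3,:3]@d
def onz(n,uv,z,st=None):
    o,d=ray(n,uv,st); return o+d*(z-o[2])/d[2]
def blobs(im,lo,hi,roi=None,amin=15):
    h=cv2.cvtColor(im,cv2.COLOR_RGB2HSV); m=cv2.inRange(h,np.array(lo),np.array(hi))
    if roi: k=np.zeros_like(m); x0,y0,x1,y1=roi; k[y0:y1,x0:x1]=255; m&=k
    n,l,s,c=cv2.connectedComponentsWithStats(m)
    return [(c[i],s[i]) for i in np.argsort(-s[1:,4])+1 if s[i,4]>=amin], m
def totool(st,v): return Ro.from_quat(st["tcp_rot"]).inv().apply(v)
E
python3 - <<'E'
from h import *
t=cv2.imread("pics/top0.png")[:,:,::-1].copy(); 
for nm,lo,hi,roi,z in (("yellow",(22,120,120),(35,255,255),(200,205,290,270),.01),("plate",(100,120,60),(125,255,255),(200,205,290,270),.01),
  ("white",(0,0,150),(180,60,255),(200,205,290,270),.018),("loose",(0,0,120),(180,80,255),(335,240,370,270),.008),("dot",(165,80,80),(180,255,255),(335,240,370,270),.008),("orange",(5,150,150),(18,255,255),(130,220,185,265),.141),("foot",(0,0,90),(180,70,255),(135,222,185,265),.01)):
    b,m=blobs(t,lo,hi,roi,3)
    for c,s in b[:3]: print(nm,c.round(1),s,onz("top",c,z).round(4))
    if nm in("plate","foot"):
        r=cv2.minAreaRect(cv2.findNonZero(m)); p=np.array([onz("top",q,z)[:2] for q in cv2.boxPoints(r)]);print(p.round(3).tolist(),p.mean(0))
cv2.imwrite("pics/a.png",cv2.resize(t[210:280,120:380,::-1],None,fx=3,fy=3,interpolation=cv2.INTER_CUBIC))
E
```

```text
plate [244.9 237.7] [ 208  214   74   49 1901] [0.4975 0.0256 0.01  ]
[[0.469, 0.134], [0.571, 0.114], [0.527, -0.085], [0.426, -0.062]] [0.49834361 0.02528239]
white [244.4 236.6] [239 231  12  12 120] [0.4997 0.0264 0.018 ]
white [224.7 232.4] [219 227  12  12 119] [0.5109 0.0843 0.018 ]
white [259.  239.6] [258 236   5   9  10] [ 0.4918 -0.0162  0.018 ]
loose [351.5 254.1] [345 248  14  14 142] [ 0.4556 -0.2864  0.008 ]
loose [335.4 260. ] [335 257   2   7  12] [ 0.4375 -0.2394  0.008 ]
loose [335.4 254.2] [335 253   2   3   5] [ 0.4543 -0.2394  0.008 ]
orange [148.6 240.5] [143 235  12  11  78] [0.4716 0.2714 0.141 ]
foot [155.2 242.3] [ 135  222   49   43 1463] [0.4788 0.287  0.01  ]
foot [175. 264.] [174 264   3   1   3] [0.417 0.226 0.01 ]
[[0.538, 0.35], [0.54, 0.206], [0.417, 0.2], [0.415, 0.342]] [0.47754041 0.27443599]
```

View pics/a.png

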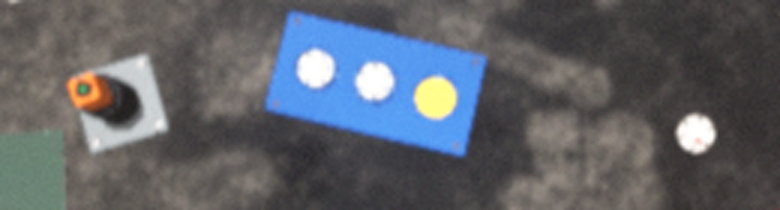

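```bash
python3 -m creep '[[[0,0,0,0,0,-8.57,1],[0,0,0,0,0,-8.57,1],[0,0,0,0,0,-8.57,1],[0,0,0,0,0,-8.57,1],[0,0,0,0,0,-8.57,1],[0,0,0,0,0,-8.57,1],[0,0,0,0,0,-8.57,1],[3.83,2.08,1.1,0,0,0,1],[3.83,2.08,1.1,0,0,0,1],[3.83,2.08,1.1,0,0,0,1],[3.83,2.08,1.1,0,0,0,1],[3.83,2.08,1.1,0,0,0,1],[3.83,2.08,1.1,0,0,0,1],[3.83,2.08,1.1,0,0,0,1],[3.83,2.08,1.1,0,0,0,1],[3.83,2.08,1.1,0,0,0,1],[0,0,0,0,0,0,1],[0,0,0,0,0,0,1]]]' 30
python3 - <<'E'
from h import *
s=readout.read_state(); im=grab_frame("wrist"); cv2.imwrite("pics/w1.png",im[:,:,::-1])
R=Ro.from_quat(s["tcp_rot"]).as_matrix(); print(R.round(3))
for nm,lo,hi in (("white",(0,0,130),(180,60,255)),("dot",(165,90,60),(180,255,255)),("dot",(0,120,60),(8,255,255))):
    for c,st in blobs(im,lo,hi)[0][:4]: p=onz("wrist",c,.008,s); print(nm,c.round(1),st,p.round(4),"tool",totool(s,p-s["ee_pos"]).round(4))
E
```

```text
time: 1.9
ee_pos: [0.4545, -0.2852, 0.1079]
tcp_rot: [0.769, 0.639, -0.0, -0.001]
force: [-0.0, -0.7, -0.4]
gripper_width: 0.997
grasp_force: 0.0
[[ 0.184  0.983 -0.001]
 [ 0.983 -0.184  0.001]
 [ 0.    -0.001 -1.   ]]
white [ 53.7 232. ] [    0   116   134   222 21771] [ 0.2662 -0.2773  0.008 ] tool [-0.0268 -0.1865  0.1001]
white [203.5  65.7] [  106     0   182   155 18510] [ 0.421  -0.1747  0.008 ] tool [ 0.1024 -0.0531  0.1   ]
white [497.5 130.9] [ 462    0   77  266 5263] [ 0.6322 -0.2616  0.008 ] tool [0.0559 0.1704 0.0997]
white [316.7  43.4] [ 287    0   57   90 3750] [ 0.5048 -0.1752  0.008 ] tool [0.1173 0.0292 0.0999]
dot [211.4 318.8] [ 176  278   76   82 2603] [ 0.3766 -0.3826  0.008 ] tool [-0.1101 -0.0586  0.0999]
dot [484.  319.1] [470 314  35  14 255] [ 0.6191 -0.428   0.008 ] tool [-0.1101  0.1881  0.0996]
dot [271.2 206.6] [268 204   7   6  35] [ 0.4497 -0.289   0.008 ] tool [-0.0046 -0.004   0.0999]
```

View pics/w1.png

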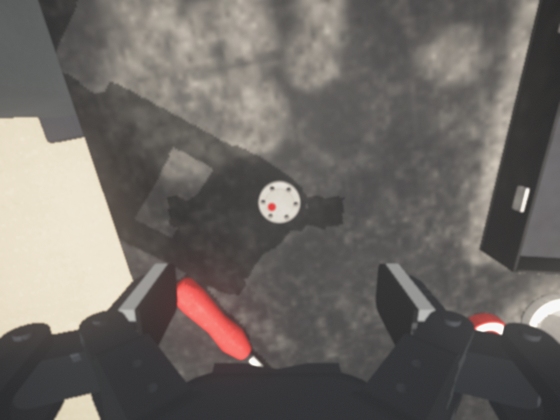

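Flange is at (279.5,202) with the dot at (271,207): about 3.5 mm in tool y from the TCP, 0 in x. The driver handle is at (210,320), clear of the fingers. Going down and gripping.

```bash
python3 -m creep '[[[0,0.35,2,0,0,0,0.6],[0,0,2,0,0,0,0.6],[0,0,2,0,0,0,0.6],[0,0,2,0,0,0,0.6],[0,0,1.3,0,0,0,0.6],[0,0,0.7,0,0,0,0.6],[0,0,0.6,0,0,0,0.6],[0,0,0,0,0,0,0.6],[0,0,0,0,0,0,0],[0,0,0,0,0,0,0],[0,0,0,0,0,0,0],[0,0,0,0,0,0,0],[0,0,0,0,0,0,0],[0,0,0,0,0,0,0],[0,0,0,0,0,0,0]]]' 40
```

```text
time: 3.45
ee_pos: [0.4578, -0.2871, 0.0024]
tcp_rot: [0.77, 0.638, 0.0, 0.0]
force: [-0.0, 0.6, 0.3]
gripper_width: 0.001
grasp_force: 0.0
```

```bash
python3 -m creep '[[[0,0,0,0,0,0,0.6],[0,0,-1,0,0,0,0.6],[0,0,-3,0,0,0,0.6],[0,0,-3,0,0,0,0.6],[0,0,-3,0,0,0,0.6],[0,0,0,0,0,0,0.6]]]' 40
python3 - <<'E'
from h import *
s=readout.read_state(); im=grab_frame("wrist"); cv2.imwrite("pics/w2.png",im[:,:,::-1])
for c,st in blobs(im,(0,0,130),(180,60,255),(200,120,360,280))[0][:2]: p=onz("wrist",c,.008,s); print(c.round(1),st,p.round(4),"tool",totool(s,p-s["ee_pos"]).round(4))
E
```

```text
time: 4.05
ee_pos: [0.4601, -0.2892, 0.1069]
tcp_rot: [0.77, 0.638, 0.001, 0.005]
force: [1.4, -0.3, 0.6]
gripper_width: 0.597
grasp_force: 0.0
[241.5 131.7] [ 200  120   75   30 1618] [ 0.4451 -0.2305  0.008 ] tool [ 0.0553 -0.0265  0.0984]
[270.4 197.4] [ 249  177   43   42 1353] [ 0.4569 -0.2856  0.008 ] tool [ 0.0034 -0.0046  0.0988]
```

View pics/w2.png

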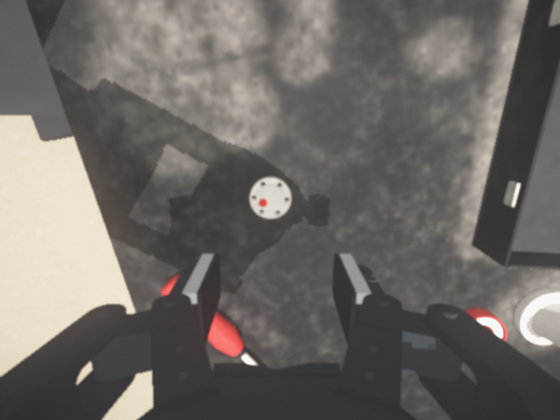

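The flange is unmoved at (270,197), so the fingers closed above it. I'll go lower with the fingers partly open, watching the force.

```bash
python3 -m creep '[[[0,-0.1,3,0,0,0,0.5],[0,0,3,0,0,0,0.5],[0,0,2.5,0,0,0,0.5],[0,0,1.2,0,0,0,0.5],[0,0,0.5,0,0,0,0.5],[0,0,0.3,0,0,0,0.5],[0,0,0,0,0,0,0.5]]]' 40; python3 -m creep '[[[0,0,0.1,0,0,0,0.5],[0,0,0.1,0,0,0,0.5],[0,0,0,0,0,0,0.5]]]'
python3 - <<'E'
from h import *
s=readout.read_state(); im=grab_frame("wrist"); cv2.imwrite("pics/w3.png",im[:,:,::-1])
E
```

```text
time: 4.8
ee_pos: [0.457, -0.2871, -0.0023]
tcp_rot: [0.77, 0.638, 0.0, 0.0]
force: [0.2, 0.2, -0.1]
gripper_width: 0.499
grasp_force: 0.0
time: 5.1
ee_pos: [0.457, -0.2871, -0.0041]
tcp_rot: [0.77, 0.638, 0.0, 0.0]
force: [0.2, 0.3, 0.1]
gripper_width: 0.499
grasp_force: 0.0
```

View pics/w3.png

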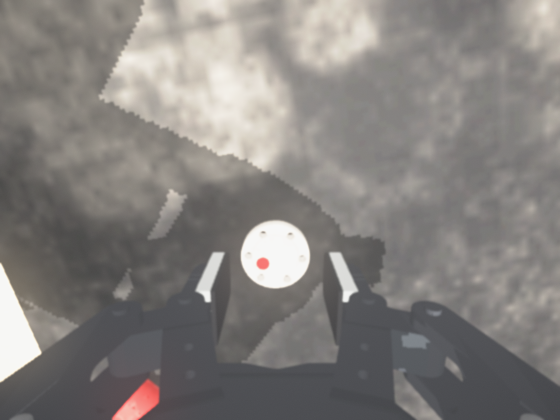

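In this view the flange is at (275,254) and the fingertips end at (222,253) and (330,253). Their apparent spacing puts the tips some 25–30 mm above the flange top, which explains the empty closing. I'll feel my way down.

```bash
python3 -m creep '[[[0,0,0.5,0,0,0,0.5],[0,0,0.3,0,0,0,0.5],[0,0,0.2,0,0,0,0.5],[0,0,0,0,0,0,0.5]]]'; python3 - <<'E'
from h import *
s=readout.read_state(); im=grab_frame("wrist"); cv2.imwrite("pics/w4.png",im[:,:,::-1]);print(s["ee_pos"],s["force"],s["effort"].round(1))
for c,st in blobs(im,(0,0,130),(180,60,255),(230,200,320,340))[0][:2]: print(c.round(1),st)
E
```

```text
time: 5.55
ee_pos: [0.4565, -0.2866, -0.0151]
tcp_rot: [0.77, 0.638, -0.0, -0.001]
force: [0.4, -0.8, 0.5]
gripper_width: 0.502
grasp_force: 0.0
[ 0.45646168 -0.2866396  -0.01510689] [ 0.35477923 -0.80213453  0.4558112 ] [ -0.  -43.1  -6.6  -0.   -0.   -0. ]
[276.7 263.6] [ 239  227   76   74 4315]
[315.8 311.9] [311 305   9  14  76]
```

```bash
python3 -m creep '[[[0,0,0.3,0,0,0,0.5],[0,0,0.2,0,0,0,0.5],[0,0,0.1,0,0,0,0.5],[0,0,0,0,0,0,0.5]]]'; python3 - <<'E'
from h import *
s=readout.read_state(); im=grab_frame("wrist"); cv2.imwrite("pics/w5.png",im[:,:,::-1]);print(s["ee_pos"],s["force"])
E
```

```text
time: 6.0
ee_pos: [0.4567, -0.2868, -0.0208]
tcp_rot: [0.77, 0.638, -0.0, -0.0]
force: [0.7, -1.2, 0.0]
gripper_width: 0.502
grasp_force: 0.0
[ 0.45665635 -0.28680119 -0.02078634] [ 0.70017774 -1.20179719  0.01885501]
```

View pics/w5.png

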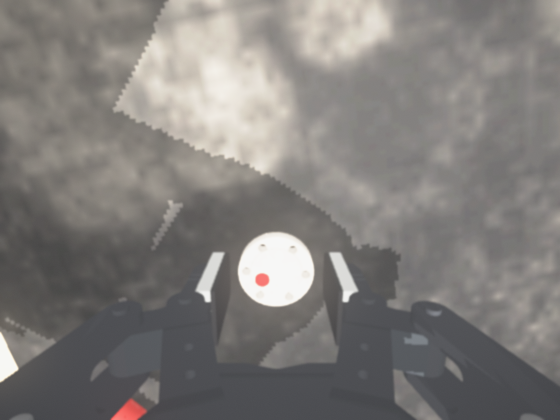

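Flange now at (276,269), 76 px wide (depth ≈150 mm); tips still ≈12 mm nearer to the camera. Continue down gently.

```bash
python3 -m creep '[[[0,0,0.3,0,0,0,0.5],[0,0,0.3,0,0,0,0.5],[0,0,0.2,0,0,0,0.5],[0,0,0.1,0,0,0,0.5],[0,0,0,0,0,0,0.5]]]';  python3 -m creep '[[[0,0,0.1,0,0,0,0.5],[0,0,0.1,0,0,0,0.5],[0,0,0,0,0,0,0.5]]]'; python3 -m creep '[[[0,0,0.1,0,0,0,0.5],[0,0,0.1,0,0,0,0.5],[0,0,0,0,0,0,0.5]]]'
```

```text
time: 6.55
ee_pos: [0.457, -0.2871, -0.0258]
tcp_rot: [0.77, 0.638, -0.0, 0.001]
force: [-3.6, 3.0, 29.8]
gripper_width: 0.501
grasp_force: 15.2
time: 6.85
ee_pos: [0.457, -0.2871, -0.0259]
tcp_rot: [0.77, 0.638, 0.0, 0.001]
force: [-6.6, 4.6, 44.7]
gripper_width: 0.498
grasp_force: 22.6
time: 7.15
ee_pos: [0.457, -0.2871, -0.026]
tcp_rot: [0.77, 0.638, -0.0, 0.002]
force: [-7.9, 6.3, 60.9]
gripper_width: 0.502
grasp_force: 30.1
```

Bench felt at TCP z = -0.0258 with the fingers half open. Backing off to about 2 mm above it and closing.

```bash
python3 -m creep '[[[0,0,-0.6,0,0,0,0.5],[0,0,-0.3,0,0,0,0.5],[0,0,0,0,0,0,0.5],[0,0,0,0,0,0,0.5]]]'; python3 -m creep '[[[0,0,0,0,0,0,0],[0,0,0,0,0,0,0],[0,0,0,0,0,0,0],[0,0,0,0,0,0,0],[0,0,0,0,0,0,0]]]' 40
```

```text
time: 7.55
ee_pos: [0.4565, -0.2867, -0.0254]
tcp_rot: [0.77, 0.638, -0.0, -0.001]
force: [-0.2, 0.7, -0.6]
gripper_width: 0.498
grasp_force: 0.0
time: 8.05
ee_pos: [0.4572, -0.2873, -0.0243]
tcp_rot: [0.77, 0.638, 0.0, 0.0]
force: [-0.6, 0.1, 9.1]
gripper_width: 0.363
grasp_force: 41.6
```

```bash
python3 -m creep '[[[0,0,-0.5,0,0,0,0],[0,0,-1.5,0,0,0,0],[0,0,-3,0,0,0,0],[0,0,-3,0,0,0,0],[3.5,0,0,0,0,0,0],[3.5,0,0,0,0,0,0],[3.5,0,0,0,0,0,0],[3.5,0,0,0,0,0,0],[3,0,0,0,0,0,0],[0,0,0,0,0,0,0],[0,0,0,0,0,0,0],[0,0,0,0,0,0,0]]]'
python3 - <<'E'
from h import *
t=cv2.imread("pics/top0.png")[:,:,::-1].copy()
h=cv2.cvtColor(t,cv2.COLOR_RGB2HSV); print(h[242,265])
for c,st in blobs(t,(20,80,100),(40,255,255),(250,225,280,260),5)[0][:2]: print("top",c,st,onz("top",c,.01))
s=readout.read_state(); im=grab_frame("wrist"); cv2.imwrite("pics/w6.png",im[:,:,::-1]); print(s["ee_pos"])
for nm,lo,hi,z in (("y",(20,80,100),(40,255,255),.01),("white",(0,0,150),(180,60,255),.018)):
  for c,st in blobs(im,lo,hi,None,100)[0][:5]: p=onz("wrist",c,z,s); print(nm,c.round(1),st,p.round(4),"tool",totool(s,p-s["ee_pos"]).round(4))
E
```

```text
time: 9.25
ee_pos: [0.4886, -0.1207, 0.055]
tcp_rot: [0.771, 0.637, -0.0, -0.0]
force: [-0.5, -0.1, -1.4]
gripper_width: 0.365
grasp_force: 39.7
[ 30 114 255]
top [264.640625 242.140625] [259 236  13  13 128] [ 0.48545054 -0.03255362  0.01      ]
[ 0.48861222 -0.12068206  0.05503761]
white [ 23.9 305.8] [   0  214   70  173 7083] [ 0.3085 -0.1449  0.018 ] tool [-0.0576 -0.1723  0.0371]
white [283.9 271.4] [ 241  235   98   80 5023] [ 0.4878 -0.1528  0.018 ] tool [-0.0317  0.0053  0.037 ]
white [244.9  83.3] [ 211   46   70   75 3819] [ 0.4873 -0.0336  0.018 ] tool [ 0.0853 -0.0176  0.037 ]
white [523.  268.3] [ 492  187   68  169 2742] [ 0.6432 -0.1801  0.018 ] tool [-0.0294  0.1629  0.037 ]
white [358.2 103.1] [ 321   63   67   93 2739] [ 0.5491 -0.0562  0.018 ] tool [0.0746 0.0473 0.037 ]
```

View pics/w6.png

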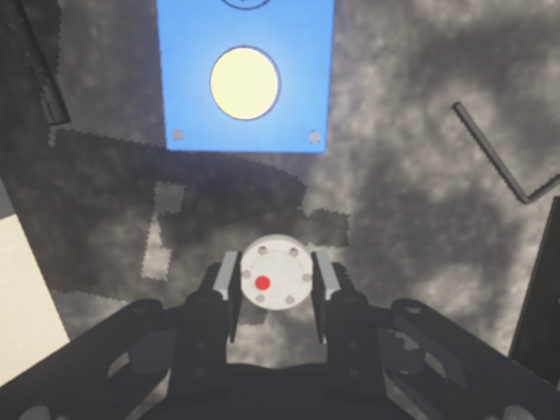

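Yellow disc at (245,83) ahead, gripped flange at (277,271) with its dot at (262,283), nicely level.

```bash
python3 - <<'E'
from h import *
s=readout.read_state(); e=np.array([0.48861,-0.12068,0.05504])
s["ee_pos"]=e
def T(uv,zw): return totool(s,onz("wrist",uv,zw,s)-e)*100
print("yellow", T((244.9,83.3),.01), onz("wrist",(244.9,83.3),.01,s))
for uv in ((277,271),(277,235),(277,308),(262,283)): print("fl",T(uv,.05504+.0323))
print(readout.read_state()["ee_pos"])
E
```

```text
yellow [ 8.59603329 -1.82910602  4.50247373] [ 0.48680767 -0.03282148  0.01      ]
fl [ 0.30516194  0.05302563 -3.23005835]
fl [ 1.97156091  0.05182269 -3.23036653]
fl [-1.5237861  0.0543459 -3.2297201]
fl [-0.27478782 -0.60649129 -3.22992813]
[ 0.48858991 -0.12093961  0.05514314]
```

```bash
python3 -m creep '[[[2.8,-0.63,0,0,0,0,0],[2.8,-0.63,0,0,0,0,0],[2.75,-0.62,0,0,0,0,0],[0,0,2,0,0,0,0],[0,0,2,0,0,0,0],[0,0,1.5,0,0,0,0],[0,0,0,0,0,0,0],[0,0,0,0,0,0,0],[0,0,0,0,0,0,0]]]'
python3 - <<'E'
from h import *
s=readout.read_state(); im=grab_frame("wrist"); cv2.imwrite("pics/w7.png",im[:,:,::-1]); print(s["ee_pos"],s["ee_pos"]+Ro.from_quat(s["tcp_rot"]).apply([.0025,.0005,-.0283]),s["force"])
E
```

```text
time: 10.2
ee_pos: [0.4862, -0.0351, 0.001]
tcp_rot: [0.771, 0.637, 0.0, 0.001]
force: [0.1, -0.0, -0.6]
gripper_width: 0.366
grasp_force: 39.8
[ 0.48622407 -0.03508307  0.00099969] [ 0.48715003 -0.03271047  0.02929993] [ 0.0933945  -0.02996861 -0.57599629]
```

View pics/w7.png

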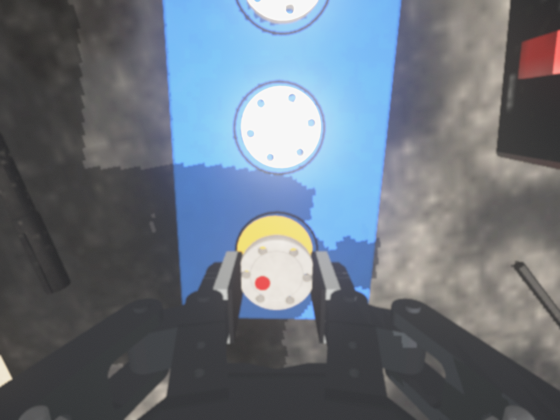

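Flange sits at (277,272) over the yellow disc (rim top at v≈213, centred at u≈277), laterally aligned. Lowering and releasing.

```bash
python3 - <<'E'
from h import *
s=readout.read_state()
print([totool(s,onz("wrist",(277,v),.01,s)-s["ee_pos"]).round(4) for v in (211,214)])
E
python3 -m creep '[[[0,0,0.7,0,0,0,0],[0,0,0.5,0,0,0,0],[0,0,0.25,0,0,0,0],[0,0,0,0,0,0,0],[0,0,0,0,0,0,0]]]'
```

```text
[array([ 0.0234,  0.0006, -0.0088]), array([ 0.0219,  0.0006, -0.0088])]
time: 10.75
ee_pos: [0.4856, -0.0342, -0.0142]
tcp_rot: [0.77, 0.638, -0.0, -0.0]
force: [0.3, -0.1, 1.0]
gripper_width: 0.364
grasp_force: 39.9
```

```bash
python3 -m creep '[[[0,0,0,0,0,0,0.5],[0,0,0,0,0,0,0.5],[0,0,0,0,0,0,0.5],[0,0,-0.5,0,0,0,0.5],[0,0,-2.5,0,0,0,0.5],[0,0,-3,0,0,0,0.5],[0,0,-3,0,0,0,0.5],[0,0,-3,0,0,0,0.5],[0,0,0,0,0,0,0.5],[0,0,0,0,0,0,0.5],[0,0,0,0,0,0,0.5]]]'
python3 - <<'E'
from h import *
s=readout.read_state(); im=grab_frame("wrist"); cv2.imwrite("pics/w8.png",im[:,:,::-1]); print(s["ee_pos"])
h=cv2.cvtColor(im,cv2.COLOR_RGB2HSV)
for nm,lo,hi,z in (("plate",(95,80,40),(125,255,255),.01),("yellow",(18,90,100),(40,255,255),.01),("white",(0,0,130),(180,50,255),.018),("dot",(165,90,60),(180,255,255),.018),("dot",(0,110,60),(10,255,255),.018)):
  for c,st in blobs(im,lo,hi,None,20)[0][:7]: p=onz("wrist",c,z,s); print(nm,c.round(1),st,p.round(4))
E
```

```text
time: 11.85
ee_pos: [0.4848, -0.0341, 0.1053]
tcp_rot: [0.77, 0.638, -0.0, -0.001]
force: [-0.3, -0.4, -0.1]
gripper_width: 0.499
grasp_force: 0.0
[ 0.48478142 -0.03407261  0.10527573]
plate [280.3 119.8] [  211     0   146   248 26471] [0.4998 0.0285 0.01  ]
yellow [269.9 186.7] [254 179  46  28 185] [ 0.4822 -0.0203  0.01  ]
white [524.   82.1] [  479     0    81   191 11117] [0.6732 0.0218 0.018 ]
white [ 46.7 306.9] [   0  241  107  141 8258] [ 0.2751 -0.086   0.018 ]
white [282.4  33.5] [ 258    5   50   57 2198] [0.5115 0.0842 0.018 ]
white [281.2 122.4] [ 258   98   48   49 1787] [0.5    0.0268 0.018 ]
white [10.3 77.4] [   0   22   31   86 1428] [0.3181 0.0926 0.018 ]
white [278.2 204. ] [ 257  183   44   43 1317] [ 0.4865 -0.0333  0.018 ]
white [267.3 322.5] [ 248  301   39   45 1188] [ 0.4575 -0.136   0.018 ]
dot [269.5 208.6] [267 206   6   6  31] [ 0.4791 -0.0357  0.018 ]
dot [424.7  81.9] [416  70  18  24 376] [0.6045 0.035  0.018 ]
```

```bash
python3 -m creep '[[[0,0,-3,0,0,0,0.5],[0,0,-3,0,0,0,0.5],[0,0,-2.5,0,0,0,0.6],[3.5,-0.85,0,0,0,0,0.6],[3.5,-0.85,0,0,0,0,0.6],[3.5,-0.85,0,0,0,0,0.6],[3.5,-0.85,0,0,0,0,0.6],[3.5,-0.85,0,0,0,0,0.6],[3.5,-0.85,0,0,0,0,0.6],[3.3,-0.8,0,0,0,0,0.6],[0,0,0,0,0,0,0.6],[0,0,0,0,0,0,0.6],[0,0,0,0,0,0,0.6]]]'
python3 - <<'E'
from h import *
s=dict(readout.read_state()); e=s["ee_pos"]
im=grab_frame("wrist"); cv2.imwrite("pics/w9.png",im[:,:,::-1]); print(e)
b,m=blobs(im,(3,120,60),(20,255,255),None,50)
for c,st in b[:4]: print(c,st)
cs=sorted(cv2.findContours(m,cv2.RETR_EXTERNAL,cv2.CHAIN_APPROX_NONE)[0],key=cv2.contourArea)[-1]
ap=cv2.approxPolyDP(cs,4,True)[:,0]; 
for q in ap: print(q, im[q[1],q[0]], totool(s,onz("wrist",q,.141,s)-e).round(4))
b,m=blobs(im,(3,120,190),(20,255,255),None,50)
for c,st in b[:3]: print("bright",c,st)
E
```

```text
time: 13.2
ee_pos: [0.4727, 0.2145, 0.19]
tcp_rot: [0.771, 0.637, -0.001, -0.0]
force: [0.6, -0.5, -0.5]
gripper_width: 0.6
grasp_force: 0.0
[0.47266322 0.21445752 0.19003735]
[260.34100418 127.92154812] [238 103  48  49 956]
[266 103] [203 125  94] [ 0.075  -0.0061  0.049 ]
[238 122] [243 162 114] [ 0.0638 -0.0235  0.049 ]
[256 151] [238 159 117] [ 0.046  -0.0126  0.049 ]
[285 133] [168 109  87] [0.0572 0.0056 0.049 ]
bright [260.16759777 127.8603352 ] [238 103  47  49 895]
```

View pics/w9.png

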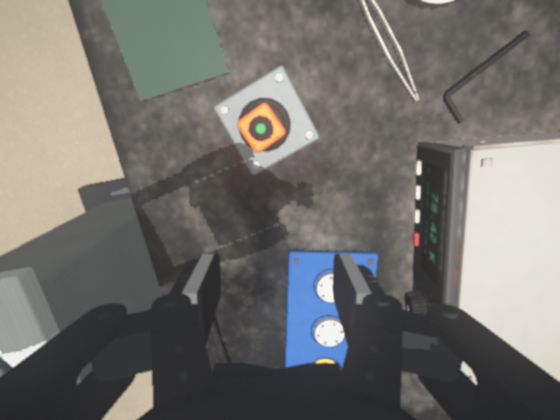

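The probe's orange top is at (260,128), turned about 33° to the tool; the foot centre at (268,120) fits it, and the row on the plate stands undisturbed at the bottom. Offset to probe: tool x +6.05 cm, y −0.9 cm, turn −33°.

```bash
python3 -m creep '[[[3,-0.46,0,0,0,0,0.6],[3.05,-0.46,0,0,0,0,0.6],[0,0,0,0,0,-8.25,0.6],[0,0,0,0,0,-8.25,0.6],[0,0,0,0,0,-8.25,0.6],[0,0,0,0,0,-8.25,0.6],[0,0,2,0,0,0,0.6],[0,0,2,0,0,0,0.6],[0,0,2,0,0,0,0.6],[0,0,2,0,0,0,0.6],[0,0,2,0,0,0,0.6],[0,0,1.7,0,0,0,0.6],[0,0,0,0,0,0,0.6],[0,0,0,0,0,0,0.6]]]'; python3 -m creep '[[[0,0,0,0,0,0,0],[0,0,0,0,0,0,0],[0,0,0,0,0,0,0],[0,0,0,0,0,0,0],[0,0,0,0,0,0,0],[0,0,0,0,0,0,0]]]' 60
```

```text
time: 14.65
ee_pos: [0.4757, 0.2756, 0.0739]
tcp_rot: [0.558, 0.83, -0.0, -0.0]
force: [-0.6, 0.0, 0.5]
gripper_width: 0.604
grasp_force: 0.0
time: 15.25
ee_pos: [0.4762, 0.2767, 0.0751]
tcp_rot: [0.557, 0.83, 0.001, 0.001]
force: [0.2, -1.8, 5.5]
gripper_width: 0.273
grasp_force: 59.3
```

```bash
python3 -m creep '[[[0,0,-0.5,0,0,0,0],[0,0,-1,0,0,0,0],[0,0,-2,0,0,0,0],[0,0,-2,0,0,0,0],[0,0,-2,0,0,0,0],[0,0,-2,0,0,0,0],[0,0,-2,0,0,0,0],[0,0,-1,0,0,0,0],[0,0,0,0,0,0,0],[0,0,0,0,0,0,0],[0,0,0,0,0,0,0],[0,0,0,0,0,0,0]]]' 80
python3 - <<'E'
from h import *
s=dict(readout.read_state()); e=s["ee_pos"]; print(e,s["force"])
R=Ro.from_quat(s["tcp_rot"]).as_matrix(); print(R.round(3))
im=grab_frame("wrist"); cv2.imwrite("pics/w10.png",im[:,:,::-1])
h=cv2.cvtColor(im,cv2.COLOR_RGB2HSV)
b,m=blobs(im,(3,120,60),(20,255,255),None,50)
for c,st in b[:3]: print(c,st)
cs=sorted(cv2.findContours(m,cv2.RETR_EXTERNAL,cv2.CHAIN_APPROX_NONE)[0],key=cv2.contourArea)[-1]
r=cv2.minAreaRect(cs);print(r)
# where the grip's top should be, if centred: tool z = 0.075-0.141
c=camera_info("wrist");T=np.linalg.inv(c["tool_from_camera"])
for p in ((0,0,-.066),(.012,.012,-.066),(-.012,.012,-.066),(.012,-.012,-.066),(0,0,.064)):
    q=c["K"]@(T@[*p,1])[:3]; print(p,(q[:2]/q[2]).round(1))
for n in("top","scene"): cv2.imwrite(f"pics/{n}1.png",grab_frame(n)[:,:,::-1])
d=R.T@(np.array([.4798,-.0355,0])-e); print("to dot tool",d*100)
E
```

```text
time: 16.45
ee_pos: [0.4747, 0.2763, 0.1978]
tcp_rot: [0.558, 0.83, -0.001, -0.001]
force: [-0.0, 1.2, -1.6]
gripper_width: 0.267
grasp_force: 78.3
[0.47466068 0.27632172 0.1977991 ] [-0.04272642  1.2349196  -1.56550411]
[[-0.378  0.926 -0.002]
 [ 0.926  0.378 -0.001]
 [ 0.    -0.002 -1.   ]]
[276.43796684 290.05137548] [ 242  241   70  108 5489]
((276.5, 294.5), (107.0, 69.0), 90.0)
(0, 0, -0.066) [276.6 323.8]
(0.012, 0.012, -0.066) [312.8 292.3]
(-0.012, 0.012, -0.066) [310.7 353.4]
(0.012, -0.012, -0.066) [240.4 292.3]
(0, 0, 0.064) [276.5 213.9]
to dot tool [-29.06262698 -11.27299237  19.80202375]
```

```bash
python3 - <<'E'
import cv2,numpy as np
im=cv2.imread("pics/w10.png")[:,:,::-1]; h=cv2.cvtColor(im.copy(),cv2.COLOR_RGB2HSV)
for v in range(190,252,2): print(v,im[v,276].tolist(), " ".join(str(int(x)) for x in im[v,228:326:4].mean(1)))
E
```

```text
190 [130, 133, 132] 78 75 75 125 134 132 128 58 60 59 67 124 131 124 71 64 64 66 151 165 226 176 125 124 124
192 [95, 96, 96] 79 76 74 126 134 132 116 59 60 56 56 73 95 76 59 62 64 64 162 221 228 167 125 126 127
194 [59, 59, 59] 77 76 76 126 131 132 106 58 59 56 57 58 59 58 58 60 64 65 179 228 228 154 122 127 128
196 [58, 59, 58] 75 75 79 126 132 132 92 58 58 54 56 56 58 58 58 59 64 64 176 227 227 146 123 131 123
198 [59, 58, 57] 73 73 80 127 133 134 98 58 58 55 54 56 58 57 58 60 64 64 168 226 227 141 125 129 120
200 [59, 58, 57] 69 71 80 127 132 132 112 58 59 55 55 57 58 58 59 59 64 63 177 225 227 137 121 125 120
202 [59, 57, 57] 67 72 80 128 133 132 117 57 59 55 55 56 57 58 58 59 63 64 205 225 227 133 120 127 123
204 [59, 58, 57] 67 72 78 128 145 144 122 56 58 56 55 57 58 57 58 61 62 63 221 226 225 128 118 129 126
206 [61, 60, 60] 67 72 75 129 162 162 129 58 59 59 55 56 60 57 58 62 63 70 225 225 224 122 121 131 125
208 [112, 108, 107] 67 72 74 129 162 163 133 76 58 59 59 80 109 82 61 67 63 114 231 240 222 121 126 129 121
210 [143, 140, 138] 76 75 76 129 146 148 133 104 57 58 89 131
[... 1541 characters left out ...]
 106 118 128 129 121 130
240 [103, 71, 58] 91 91 105 125 118 117 69 70 76 76 77 77 77 77 78 78 79 76 66 105 121 125 119 124 131
242 [183, 108, 69] 89 90 114 137 133 115 71 112 118 118 119 119 120 120 119 119 120 116 78 94 117 118 115 126 133
244 [193, 112, 69] 88 91 119 134 141 90 99 123 124 124 124 125 124 125 125 125 126 125 107 73 112 118 119 124 136
246 [193, 113, 70] 89 91 116 129 147 68 113 124 124 124 125 124 125 124 125 125 125 125 119 63 112 123 122 119 135
248 [193, 112, 69] 90 89 104 128 147 61 117 124 124 124 124 124 124 125 125 125 126 125 121 62 113 129 126 118 133
250 [192, 111, 68] 92 88 112 131 146 60 120 124 124 123 124 125 123 124 124 124 125 125 123 63 125 131 136 128 133
```

Barrel end is at (276,208), as predicted for a centred, upright probe. Moving to hover over the dot.

```bash
python3 -m creep '[[[-1.6,-0.6,0,0,0,0,0],[-3.2,-1.25,0,0,0,0,0],[-3.2,-1.25,0,0,0,0,0],[-3.2,-1.25,0,0,0,0,0],[-3.2,-1.25,0,0,0,0,0],[-3.2,-1.25,0,0,0,0,0],[-3.2,-1.25,0,0,0,0,0],[-3.2,-1.25,0,0,0,0,0],[-3.2,-1.25,0,0,0,0,0],[-1.9,-0.65,2,0,0,0,0],[0,0,2,0,0,0,0],[0,0,2,0,0,0,0],[0,0,0.8,0,0,0,0],[0,0,0,0,0,0,0],[0,0,0,0,0,0,0],[0,0,0,0,0,0,0],[0,0,0,0,0,0,0]]]'
python3 - <<'E'
from h import *
s=dict(readout.read_state()); e=s["ee_pos"]; print(e,s["force"],Ro.from_quat(s["tcp_rot"]).as_matrix()[:,2])
im=grab_frame("wrist"); cv2.imwrite("pics/w11.png",im[:,:,::-1])
for lo,hi in (((165,90,60),(180,255,255)),((0,130,60),(4,255,255))):
  for c,st in blobs(im,lo,hi,(230,150,320,235),8)[0][:3]: p=onz("wrist",c,.018,s); print("dot",c.round(1),st,p.round(4),"tool cm",(totool(s,p-e)*100).round(2))
E
```

```text
time: 18.3
ee_pos: [0.482, -0.0354, 0.1318]
tcp_rot: [0.557, 0.83, 0.0, 0.001]
force: [0.4, -0.4, -0.9]
gripper_width: 0.27
grasp_force: 78.4
[ 0.48197874 -0.03535644  0.13176455] [ 0.40891943 -0.40777773 -0.94508862] [ 1.87549370e-03 -5.97783312e-04 -9.99998063e-01]
dot [272.5 196.2] [270 194   6   6  28] [ 0.4787 -0.036   0.018 ] tool cm [ 0.08 -0.34 11.38]
```

```bash
python3 -m creep '[[[0.05,-0.3,0,0,0,0,0],[0,0,1.5,0,0,0,0],[0,0,1.5,0,0,0,0],[0,0,1,0,0,0,0],[0,0,0.3,0,0,0,0],[0,0,0.1,0,0,0,0],[0,0,0,0,0,0,0],[0,0,0,0,0,0,0],[0,0,0,0,0,0,0]]]'
python3 -c "
from h import *
s=readout.read_state();print(s['time'],s['ee_pos'],s['force'])
s=[(grab_frame('wrist'),readout.read_state())[1] for _ in range(6)];print(np.mean([a['ee_pos'] for a in s],0),np.mean([a['force'] for a in s],0))
im=grab_frame('wrist');st=readout.read_state()
for c,b in blobs(im,(165,90,60),(180,255,255),(230,150,320,235),3)[0]: print(c,b)"
for i in 1 2 3; do python3 -m creep '[[[0,0,0.1,0,0,0,0],[0,0,0,0,0,0,0],[0,0,0,0,0,0,0]]]' | egrep 'ee_pos|force: '; done
```

```text
time: 19.25
ee_pos: [0.4787, -0.0361, 0.0874]
tcp_rot: [0.558, 0.83, 0.0, 0.0]
force: [0.4, -0.3, -1.1]
gripper_width: 0.275
grasp_force: 78.4
19.25 [ 0.47870975 -0.03614418  0.08735801] [ 0.44380135 -0.31281278 -1.07431577]
[ 0.47851777 -0.03608032  0.08716495] [ 0.22838638 -0.04823305 -0.725986  ]
ee_pos: [0.4783, -0.036, 0.0858]
force: [-0.4, 0.4, -1.5]
grasp_force: 78.4
ee_pos: [0.4783, -0.036, 0.0849]
force: [-0.7, -0.2, -0.3]
grasp_force: 78.4
ee_pos: [0.4783, -0.036, 0.0839]
force: [-0.3, -0.6, -1.2]
grasp_force: 78.4
```

```bash
cat > f.py <<'E'
from h import *
a=[(grab_frame('wrist'),readout.read_state())[1] for _ in range(6)]
print(np.mean([x['ee_pos'] for x in a],0).round(4),np.mean([x['force'] for x in a],0).round(2),np.std([x['force'][2] for x in a]).round(2),a[-1]['time'])
E
python3 f.py
for i in 1 2 3 4; do python3 -m creep '[[[0,0,0.1,0,0,0,0],[0,0,0,0,0,0,0]]]' >/dev/null; python3 f.py; done
```

```text
[ 0.4784 -0.036   0.0839] [ 0.11  0.   -0.76] 0.48 20.8
[ 0.4783 -0.036   0.0829] [-0.34 -0.13 -0.79] 0.4 21.3
[ 0.4783 -0.036   0.0819] [ 0.08 -0.05 -1.37] 0.42 21.8
[ 0.4785 -0.0361  0.081 ] [-0.24  0.13  0.13] 0.41 22.3
[ 0.4784 -0.0361  0.0799] [ 0.54 -0.14  0.93] 0.35 22.8
```

Contact at TCP z≈0.0815, as computed (0.082). Pressing 2.4 mm further, to half travel.

```bash
python3 -m creep '[[[0,0,0.1,0,0,0,0],[0,0,0.1,0,0,0,0],[0,0,0.04,0,0,0,0],[0,0,0,0,0,0,0],[0,0,0,0,0,0,0],[0,0,0,0,0,0,0]]]'; python3 f.py
python3 - <<'E'
from h import *
ims={n:grab_frame(n) for n in ("wrist","top","scene")}
for n,i in ims.items(): cv2.imwrite(f"pics/{n}f.png",i[:,:,::-1])
s=readout.read_state()
for n,i in ims.items():
  roi=(200,140,350,260) if n=="wrist" else (200,205,290,270) if n=="top" else (240,250,345,315)
  for c,st in blobs(i,(0,0,140),(180,60,255),roi,20)[0][:5]: print(n,c.round(1),st,onz(n,c,.018,s).round(4))
c=camera_info("wrist");T=np.linalg.inv(c["tool_from_camera"]);R=Ro.from_quat(s["tcp_rot"]).as_matrix()
for p in ((.4865,-.0333,.018),(.4865+.017,-.0333,.018),(.4865-.017,-.0333,.018),(.4865,-.0163,.018)):
    q=c["K"]@(T@[*(R.T@(np.array(p)-s["ee_pos"])),1])[:3]; print(p,(q[:2]/q[2]).round(1))
E
```

```text
time: 23.4
ee_pos: [0.4784, -0.0361, 0.0776]
tcp_rot: [0.558, 0.83, 0.0, 0.0]
force: [-1.5, -0.5, 1.9]
gripper_width: 0.278
grasp_force: 78.4
[ 0.4784 -0.0361  0.0776] [-0.27 -0.36  1.77] 0.39 23.7
wrist [288.4 212.6] [ 262  187   53   51 1602] [ 0.4853 -0.0308  0.018 ]
wrist [334.  153.2] [315 140  35  31 901] [0.4974 0.0186 0.018 ]
wrist [344.3 253.1] [335 241  15  19 147] [ 0.5346 -0.0437  0.018 ]
wrist [312.5 255.2] [306 251  14   9  91] [ 0.5139 -0.0539  0.018 ]
wrist [239.7 255.5] [234 252  12   8  81] [ 0.4652 -0.0741  0.018 ]
top [260.4 225. ] [243 212  37  25 401] [ 0.5346 -0.0192  0.018 ]
top [223.1 231.6] [219 227  10  11  76] [0.5133 0.0889 0.018 ]
top [219.4 251.2] [216 247   9   9  44] [0.456  0.0977 0.018 ]
top [271.4 266.6] [269 263   6   7  29] [ 0.4145 -0.0539  0.018 ]
top [242.7 241. ] [240 239   7   5  20] [0.4868 0.031  0.018 ]
scene [314.2 264.2] [307 252  13  23 189] [ 0.4888 -0.043   0.018 ]
scene [273.5 291.5] [267 286  14  12 145] [0.5076 0.09   0.018 ]
scene [293.  280.1] [286 274  15  13 141] [0.4954 0.0324 0.018 ]
scene [259.4 309.5] [254 304  12  11  85] [0.4965 0.1516 0.018 ]
scene [295.9 255.2] [290 252  13   8  40] [ 0.5449 -0.0403  0.018 ]
(0.4865, -0.0333, 0.018) [288.6 216.4]
(0.5035, -0.0333, 0.018) [310.8 225.1]
(0.4695, -0.0333, 0.018) [266.1 207.5]
(0.4865, -0.0163, 0.018) [298.2 194.5]
```

Net force is about 2.8 N, the tip sits within about 1.5 mm of the dot, and the flange and the row are unmoved. Handing in.

```bash
python3 -c "
from workcell import manip
print(manip.hand_in())"
```

```text
the job is handed in; nothing more can be done
None
```

I handed the job in at about 24 s with the dotted flange let go on the yellow place, about 1 mm off centre, and the upright probe still held about 1.5 mm from the dot at roughly 3 N, near half travel; the hand-in returned no verdict, and while feeling for the bench at the first pick the fingertips pressed it with about 60 N (the 40 N limit is stated for the arm and gripper body).

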